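Hang the hook-on bracket on the laundry cart's slotted upright

ROBOT

A 6-joint arm with a two-finger parallel gripper is mounted at the origin on the work surface. World frame = base frame: x ahead of the robot, y to its left, z up, the work surface at z = 0. Lengths are in m, angles in rad, forces in N, time in s.
With the tool pointing down it reaches from about 0.375 to 0.975 m from the base axis. Payload 3.8 kg.
Tool frame: the origin (TCP) lies at the very end of the fingers, on their centre line; the grasp point (between the pads) lies 19 mm behind it; z points along the fingers, y is the direction in which the jaws open and shut (so a half turn about z gives the same grasp; the last joint's range is limited). The gripper opens to 85 mm and grips with 20 to 120 N. Pads are 22 mm wide; open, the fingers measure 114 mm over their backs; the gripper's body (76 mm by 85 mm) begins 54 mm behind the grasp point. The pads swing forward as they close: fully open they stand 13 mm farther back than shut.
Start: joints at [-1.279, 0.264, 1.604, -0, 1.274, -0.037], TCP at [0.218, -0.639, 0.231] pointing down, gripper open.
Joint ranges: [-2.63, 2.63], [-0.94, 2.18], [0.31, 2.57], [-1.31, 4.45], [0, 2.66], [-2.55, 2.55]. Speed limits (rad/s): [2.57, 2.57, 3.14, 3.14, 3.14, 3.14].

INTERFACE

Orientations are given as a rotation vector (axis times angle).
In Python, from workcell import status, read_camera, camera_info, order gives the robot as it stands.
- The arm moves only by the tool move_arm, never from a script. Its argument "deltas" is a list of rows, each a list of 3 entries, a list of its own where there are three numbers: the turn, a rotation vector about the world's x, y, z as a fraction of full scale, then the shift along the world's x, y, z as a fraction of full scale, then the closure, from -1 (fully open) to 1 (shut), so that 0 is half open. A call has 1 to 20 rows; each row is the pose to reach, as a shift and turn from the pose commanded when the call began; what a row does not reach only later rows make up. Full scale, the value 1, is 0.1 m for a shift and pi/2 rad for a turn. A row lasts 1/8 s, in which the tool goes at most 62.5 mm and 10.7 degrees, less where a joint would pass 70% of its speed; a pose out of reach is approached as far as the arm can. A call with a number of a shift or a turn outside -1 to 1 is refused whole. A call with a gripper value outside its range is refused whole. The fingers move at their own pace and stop on an object; "grip_force" is the grip in N (left out, the last holds). Time passes only in rows, so rows that repeat a pose let the fingers close. It gives the time, the measured TCP pose, the force and the opening at its end, in the units of the state.
- status.read_state(): the state, without advancing time (a new reading comes with each control period).
- read_camera(name): name is "scene" or "top"; returns (picture, depth): 420x560x3 uint8, red, green, blue; 420x560 float32, m along the optical axis (not along the pixel's ray), 0 where there is no reading.
- camera_info(name): a dict with "K" (3x3 intrinsics, pixels), "D" ([k1, k2, p1, p2, k3] as OpenCV has them; the pictures are not rectified), "R" (3x3) and "t" (3): a world point X has camera coordinates R X + t. Camera axes: x right, y down, z forward; pixel columns grow to the right and rows downward; lengths in m; the calibration is good to about 2 mm. A picture is of the moment at which its call begins. camera_info takes no time and is no camera call.
- order.finish_job(): hands the job in, once; it reports no verdict.
The state is a dict: "time": time; "q": joint angles; "joint_vel": joint speeds; "joint_torque": joint torques, N m; "tool_pos": TCP position; "tcp_rot": TCP orientation; "wrist_force": force on the tool from outside, world axes, zero at the start; "torque": the same for the moment, N m; "width": opening from 0.0 (shut) to 1.0 (fully open).
Only numpy, scipy, OpenCV 4.12 (cv2) and the standard library are available. Lean on these libraries where they do the work, as an engineer would, in place of code of your own. Each camera call takes 0.05 s, during which the arm holds its last target. There are 200 camera calls.

TASK

Put the aluminium hook-on bracket onto the white slotted upright of the cart: hook both its hooks through the upper pair of slots, let it down onto the stiff white ledge and let go so that it hangs by itself with the ledge still up. Then press it down by its top until the ledge is fully down and the bracket is locked, level and flush against the upright. Leave the other things on the cart as they stand.

Things in the scene. Friction and masses are not known exactly. Their poses are not given: they have to be found in the camera images.
- bracket: Plain aluminium hook-on bracket, 0.18-0.28 kg, standing on the cart's top (z = 0). Origin: underside of its base, centre; x axis points to its hooks. Base 110 (x -55 to 55) x 60 x 5 mm, 14 mm lip at the -x end. Back plate at the +x end: outer face at x = 55, 60 wide, 56 high, 5 thick. Centre of mass about x = 12, z = 22 mm.
- grip (a point): Point on the bracket's grip rib, at x = -10, y = 0, z = 30 in the bracket's frame. The rib stands on the middle of the base along x: 10 mm thick (y), x = -50 to 30, z = 5 to 45. Axes as the bracket's.
- flange (a point): Middle of the top face of the bracket's press flange, at x = 44, y = 0, z = 56 in the bracket's frame. The flange runs from the top of the back plate towards -x: x = 33 to 55, y = -30 to 30, 6 mm thick. Press here.
- hooks (a point): Midway between the lower ends of the two hook tips, at x = 68, z = 32 in the bracket's frame. Hooks at y = -20 and 20, each 10 wide: shank z = 46 to 53, x = 55 to 68; at its end a lip (x = 62 to 68) hangs down to z = 32, so 7 mm lie between back plate and lip.
- foot: Fixed dark steel foot of the upright. Origin: on the cart's top, below the middle of the upright's front face, which takes the bracket and looks along -x. Foot plate x = -30 to 95, 120 wide, 8 high. Upright: white steel plate, y = -45 to 45, x = 0 to 5 mm, nominal z = 25 to 168, on two posts behind its side edges. Locked, the bracket's origin lies at x = -55, y = 0 here, x axes parallel.
- slots (a point): NOMINAL midpoint between the lower edges of the upper slot pair, on the front face, z = 125 over the foot's underside. The plate was fixed by hand: slots and ledge together truly sit up to 12 mm higher or lower, NOT reported: find it by touch or sight. Slots 15 wide (y), 30 high, centred 20 mm either side. A lower pair, 90 mm below, is not used. x axis: into the slots.
- ledge (a joint): White ledge on the upright's front, 60 wide, out 30 mm from the face, 10 thick; top 37 mm below the true slots' lower edges when up. 0 = up (start), grows downward to 0.009-0.010 m (locked). Stays where left, carries the bracket, yields at 12 N (15-20 with rubbing). Hooks enter with the bracket's underside 5 to 14 mm above its top; let down on it, they catch 5 mm behind the plate.
- tin: Round aluminium lint tin, 72 mm across, 55 high; origin under its centre. Leave alone.
- cup: Green ceramic cup, 80 mm across, 85 high; origin under its centre. Leave alone.
- ball: Knobbly hard silicone dryer ball, 68 mm across with a flat underneath; origin at its underside. Leave alone.
- detergent: White plastic bottle, 60 mm across, 150 high; origin under its centre. Leave alone.
- brush: Small brush, 160 mm long, lying; origin at its underside. Leave alone.
Not all that is in view belongs to the job. What is shaped like the bracket but purple or yellow is not meant.

How it is judged:
On the way:
1. the bracket hangs by itself: hooks through the upper slots, resting on the ledge, let go, ledge still up (x of bracket in the frame of foot between -0.06 and -0.051 m and y of bracket in the frame of foot between -0.006 and 0.006 m and z of bracket in the frame of foot between 0.065 and 0.106 m and angle between bracket's own z axis and vertical below 0.14 rad and linear speed of bracket below 0.02 m/s and contact force between each of the arm, the fingers and bracket below 0.1 N and value of joint ledge below 0.005 m), for 0.3 s.
At the end, for the whole second after the job is handed in: Ledge down over 7.5 mm; bracket at rest, let go: origin 52 to 58.5 mm before the upright's face, within 5 mm of its middle, 62 to 97 mm above the cart's top, x axis within 0.1 rad of the foot's, tilt under 0.1 rad; other things moved under 30 mm (value of joint ledge above 0.0075 m and x of bracket in the frame of foot between -0.0585 and -0.052 m and y of bracket in the frame of foot between -0.005 and 0.005 m and z of bracket in the frame of foot between 0.062 and 0.097 m and angle between the x axis of bracket and the x axis of foot, either way round below 0.1 rad and angle between bracket's own z axis and vertical below 0.1 rad and linear speed of bracket below 0.01 m/s); the robot touches nothing.
It fails at once if a bystander on the cart is pushed aside by more than 30 mm (distance of any of tin, cup, ball, detergent, brush from where it was at the start of the episode above 0.03 m).
It also fails if it takes over 61 s, if anything falls off the work surface, if the arm or the gripper's body presses on something with over 40 N, if the wrist force passes 120 N, or if a joint passes its speed limit or range.

## Working session

There is one attempt and no reset: what is moved stays moved. The work goes in short steps, Python scripts to look and compute and a tool call to move; the robot and the scene stay as the last step left them, time stands still between calls to the robot, and variables do not carry over. Pictures are saved under pics/ and viewed, about 8 in all and at most 12, crops included, and the job is handed in when it is done.

Besides the shell and the picture viewer there is one more tool, called in YAML: its name, and indented under it one key for each argument. move_arm: Moves the arm, as the interface text tells. Its arguments: {"type":"object","properties":{"deltas":{"type":"array","items":{"type":"array"}},"grip_force":{"type":"number"}},"required":["deltas"]}

```bash
mkdir -p pics
cat > h.py <<'E'
import numpy as np,cv2
from workcell import status, read_camera, camera_info, order
def cloud(name):
    im,d=read_camera(name); c=camera_info(name)
    K,D,R,t=[np.array(c[k],float) for k in("K","D","R","t")]
    v,u=np.mgrid[:420,:560]
    p=cv2.undistortPoints(np.stack([u,v],-1).reshape(-1,1,2).astype(float),K,D).reshape(420,560,2)
    P=np.dstack([p*d[...,None],d])
    W=(P-t.ravel())@R
    W[d==0]=np.nan
    return im,W
def save(n,im): cv2.imwrite('pics/'+n,im[...,::-1])
E
python3 - <<'E'
from h import *
for n in("scene","top"):
    im,W=cloud(n); save(n+'0.png',im); np.savez('/tmp/%s0.npz'%n,im=im,W=W)
    c=camera_info(n); R=np.array(c['R']); print(n,-R.T@np.array(c['t']).ravel(),R[2])
print(status.read_state())
E
```

```text
scene [ 1.40006558 -0.69030333  0.83327541] [-0.68356041  0.50181091 -0.53002922]
top [2.22368480e-01 1.08281227e-03 1.66527926e+00] [ 0.15883955  0.01076993 -0.98724567]
{'time': 0.1, 'q': array([-1.27886310e+00,  2.64666978e-01,  1.60523745e+00,  2.82334568e-05,
        1.27373872e+00, -3.68887231e-02]), 'joint_vel': array([-0.00100402, -0.00174656, -0.00339785,  0.00077464, -0.0016367 ,
       -0.00039907]), 'joint_torque': array([ 3.16199194e-04, -5.16706073e+01, -3.68590879e+01, -7.74217051e-05,
        6.22648935e-03, -8.78000674e-05]), 'tool_pos': array([ 0.2177975 , -0.63818716,  0.23009385]), 'tcp_rot': array([-3.09722037e+00, -5.13842200e-01,  3.67338499e-04]), 'wrist_force': array([ 0.45071108,  1.1604477 , -0.01840919]), 'torque': array([-0.00277558, -0.00012782,  0.01381302]), 'width': 1.0003617139695584}
```

View pics/scene0.png

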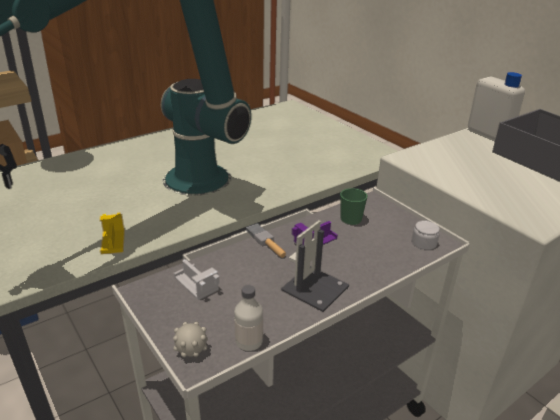

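View pics/top0.png

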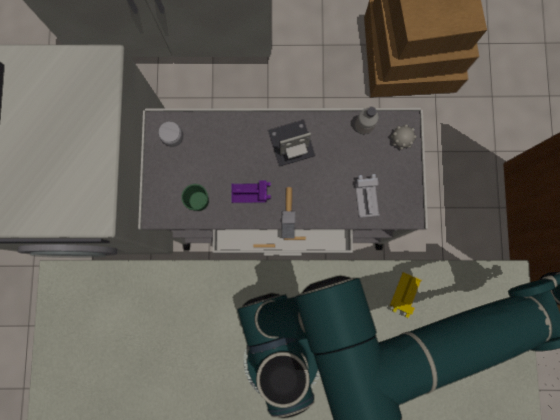

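The scene view shows the bracket at (197,280) and the upright from behind at (310,258). The top view shows the bracket at (368,195) with its hooks up, towards +x. The foot is at (292,143), with the white ledge at (296,152). The bottle, ball, brush and purple decoy are well separated from these.

Run:
```python
from h import *
T=np.load('/tmp/top0.npz'); W=T['W'];im=T['im']
S=np.load('/tmp/scene0.npz'); WS=S['W']
def rect(m,nm,W=W):
    P=W[m]; r=cv2.minAreaRect((P[:,:2]*1000).astype(np.float32)); print(nm,m.sum(),np.round(r[0],1),np.round(r[1],1),round(r[2],1),'z med',np.round(np.nanpercentile(P[:,2]*1000,[5,50,95]),1))
def box(u0,u1,v0,v1):
    m=np.zeros((420,560),bool); m[v0:v1,u0:u1]=1; return m
z=W[...,2]
print('table z',np.nanmedian(z[box(310,350,160,200)]), W[195,368],W[143,292])
b=box(350,386,168,222)
rect(b&(z>.003),'br all'); rect(b&(z>.003)&(z<.012),'br base'); rect(b&(z>.038)&(z<.05),'rib'); rect(b&(z>.05),'flange')
f=box(262,322,112,170)
rect(f&(z>.004),'foot all');rect(f&(z>.004)&(z<.014),'foot');rect(f&(z>.06)&(z<.115),'ledge');rect(f&(z>.14),'upright top')
print((z[138:164:2,284:316:3]*1000).round())
# scene: bracket & upright
zs=WS[...,2]
c=np.nanmedian(W[b&(z>.003)],axis=0)
for nm,cc,zz in(('s br',c,(.002,.1)),):
    m=(np.hypot(WS[...,0]-cc[0],WS[...,1]-cc[1])<.09)&(zs>zz[0])&(zs<zz[1]); rect(m,nm,WS)
    m&=zs>.05; rect(m,'s flange',WS)
c=np.nanmedian(W[f&(z>.14)],axis=0);print(c)
m=(np.hypot(WS[...,0]-c[0],WS[...,1]-c[1])<.06)&(zs>.1); rect(m,'s upright',WS)
print(np.nanmax(zs[m]))
a=cv2.resize(im[105:235,262:402],None,fx=5,fy=5,interpolation=cv2.INTER_CUBIC)[:,:]
bb=cv2.resize(S['im'][200:320,160:360],None,fx=4,fy=4,interpolation=cv2.INTER_CUBIC)
save('s_crop.png',bb); save('t_crop.png',cv2.resize(a,None,fx=.85,fy=.85))
```

```text
table z 0.0016071409355907177 [ 0.49425562 -0.26199096  0.04667417] [ 0.63777603 -0.02960282  0.12309026]
br all 1112 [ 503.3 -267.7] [111. 170.] 89.0 z med [ 3.4  8.1 58.7]
br base 718 [ 503.3 -267.7] [111. 170.] 89.0 z med [ 3.2  6.1 10.8]
rib 99 [ 498.4 -260.2] [117.5  60.4] 4.2 z med [39.7 46.2 49.7]
flange 187 [ 514.  -269.3] [102.7  59.5] 23.9 z med [50.8 56.8 62.9]
foot all 1959 [678.3 -30.6] [188.8 189.2] 0.0 z med [  4.4  10.  149.1]
foot 1318 [678.3 -30.6] [188.8 189.2] 0.0 z med [ 4.3  7.6 12.8]
ledge 296 [628.  -39.1] [40.5 91.1] 9.8 z med [ 76.9  88.4 107.9]
upright top 132 [647.5 -34.7] [20.  89.9] 18.5 z med [141.4 161.3 172. ]
[[ 10.  14. 171. 169. 161.  10. 129. 130. 119.   3.   4.]
 [166. 169. 155. 150. 143. 124. 120. 106.  99.  -5.  -2.]
 [154.   3. 126. 128. 123. 105. 100.  88.  78.   2.   8.]
 [141. 121. 118. 110.  92.  86.  89.  64.   6.   2.   6.]
 [113. 103.  98.  86.  90.  89.  89.  38.   9.  10.   3.]
 [ 86.  88.  88.  86.  80.  94.  88.  89.   4.   9.   4.]
 [ 68.  85.  90.  85.  91.  85.  91.  90.   9.  12.  -1.]
 [ 38.  91.  84.  89.  88.  93.  88.  86.  13.  11.   8.]
 [ 10.  89.  89.  89.  85.  81.   5.  12.   3.   7.   7.]
 [ 13.  11.  78.  80.  10.   9.   6.  18.  14.   9.   7.]
 [ 12.   3.  10.   7.   2.  17.  14.   8.  -3.  -5.   3.]
 [  1.  10.  13.  19.   2.   7.   2.  -1.   2.  11.  -2.]
 [  9.   9.   4.  10.   2.  -5.   1.   3.   6.   2.  -1.]]
s br 1068 [ 507.1 -268.4] [161.7 161.9] 74.6 z med [ 2.4 22.4 54.8]
s flange 196 [ 538.3 -260.4] [37.4 58.6] 1.6 z med [50.6 53.8 56.4]
[ 0.64223985 -0.03508242  0.16129373]
s upright 611 [647.9 -36.9] [22.  95.9] 15.0 z med [103.2 134.1 164.3]
0.1669567291526789
```

View pics/t_crop.png

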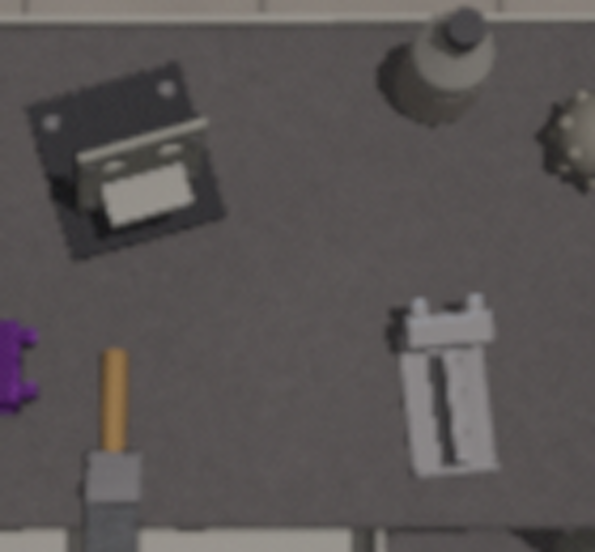

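View pics/s_crop.png

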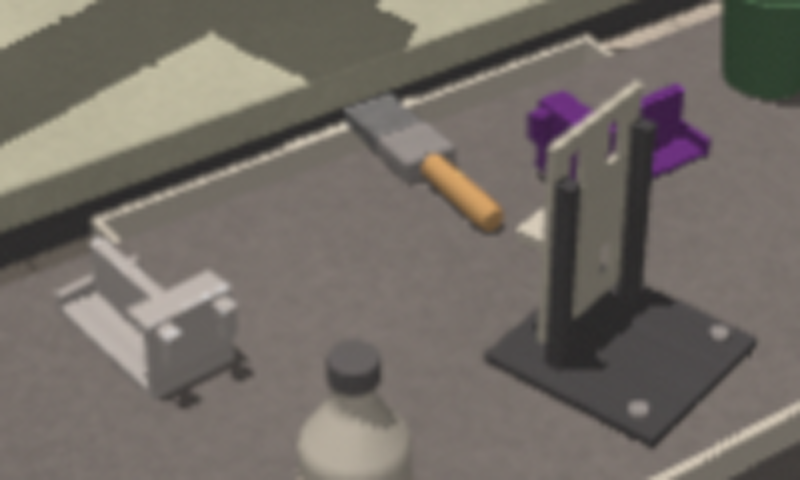

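The top crop shows the foot plate's corners, the ledge and the bracket's flange and lip clearly. The scene crop shows the same parts from behind. I'll fit poses to these corners in both cameras.

```bash
cat > fit.py <<'E'
from h import *
from scipy.optimize import least_squares
C={n:{k:np.array(v,float) for k,v in camera_info(n).items() if k in('K','D','R','t')} for n in('top','scene')}
def proj(n,X):
    c=C[n]; return cv2.projectPoints(np.asarray(X,float).reshape(-1,1,3),cv2.Rodrigues(c['R'])[0],c['t'].ravel(),c['K'],c['D'])[0].reshape(-1,2)
def px(n,p): return np.array([262+p[0]/4.25-.4,105+p[1]/4.25-.4]) if n=='top' else np.array([160+p[0]/4-.4,200+p[1]/4-.4])
def fit(obs,x0,nf=3):
    def pts(x):
        out=[]
        for n,X,p,k in obs:
            X=np.array(X,float)/1000; X[2]+= (x[3] if k else 0)
            c,s=np.cos(x[2]),np.sin(x[2]); out.append(proj(n,[x[0]+c*X[0]-s*X[1],x[1]+s*X[0]+c*X[1],X[2]])[0]-px(n,p))
        return np.array(out)
    r=least_squares(lambda x:pts(x).ravel(),x0,loss='soft_l1',x_scale=[.01,.01,.05,.01][:len(x0)])
    print(np.round(r.x,4),'\n',np.c_[[o[1] for o in obs],pts(r.x).round(2)]); return r.x
E
python3 - <<'E'
from fit import *
print('BRACKET'); fit([('top',(-55,30,14),(416,474),0),('top',(-55,-30,14),(497,468),0),('top',(55,30,56),(405,310),0),('top',(55,-30,56),(490,303),0),('top',(33,30,56),(408,347),0),('top',(33,-30,56),(493,343),0),
('scene',(55,-30,0),(155,398),0),('scene',(55,30,0),(238,355),0),('scene',(55,-30,56),(150,330),0),('scene',(55,30,56),(235,292),0),('scene',(33,30,56),(208,272),0),('scene',(33,-30,56),(130,312),0)],[.5,-.26,0])
print('FOOT');fit([('top',(95,60,8),(28,106),0),('top',(95,-60,8),(178,64),0),('top',(-30,-60,8),(223,214),0),('top',(-30,60,8),(75,258),0),
('scene',(95,-60,8),(652,437),0),('scene',(-30,-60,8),(487,352),0),('scene',(95,60,8),(755,340),0),
('top',(-30,30,88),(110,228),1),('top',(-30,-30,88),(195,206),1),('top',(0,30,88),(102,190),1),('top',(0,-30,88),(185,165),1),('scene',(-30,-30,88),(517,228),1),
('top',(0,45,168),(78,162),1),('top',(0,-45,168),(207,125),1),('scene',(5,45,168),(642,85),1),('scene',(5,-45,168),(553,151),1)],[.64,-.035,.25,0])
E
```

```text
BRACKET
[ 0.4907 -0.2633  0.0925] 
 [[-55.    30.    14.    -0.22   0.12]
 [-55.   -30.    14.     0.06  -0.27]
 [ 55.    30.    56.     0.1    1.29]
 [ 55.   -30.    56.    -0.27   1.1 ]
 [ 33.    30.    56.     0.23  -0.35]
 [ 33.   -30.    56.    -0.1   -1.24]
 [ 55.   -30.     0.     0.16   1.  ]
 [ 55.    30.     0.    -0.15   1.33]
 [ 55.   -30.    56.    -0.12  -0.08]
 [ 55.    30.    56.    -0.36  -0.81]
 [ 33.    30.    56.     1.09  -0.23]
 [ 33.   -30.    56.    -0.31  -0.24]]
FOOT
[ 0.6392 -0.0387  0.2837 -0.0036] 
 [[ 9.50e+01  6.00e+01  8.00e+00 -5.10e-01 -1.10e-01]
 [ 9.50e+01 -6.00e+01  8.00e+00  2.20e-01 -5.10e-01]
 [-3.00e+01 -6.00e+01  8.00e+00  1.00e+00  7.40e-01]
 [-3.00e+01  6.00e+01  8.00e+00 -5.80e-01  8.60e-01]
 [ 9.50e+01 -6.00e+01  8.00e+00 -1.10e-01  6.60e-01]
 [-3.00e+01 -6.00e+01  8.00e+00 -1.27e+00 -3.00e-01]
 [ 9.50e+01  6.00e+01  8.00e+00  1.03e+00 -9.00e-01]
 [-3.00e+01  3.00e+01  8.80e+01  5.80e-01 -3.70e-01]
 [-3.00e+01 -3.00e+01  8.80e+01 -3.80e-01 -6.70e-01]
 [ 0.00e+00  3.00e+01  8.80e+01 -3.50e-01 -7.00e-01]
 [ 0.00e+00 -3.00e+01  8.80e+01 -8.80e-01 -2.70e-01]
 [-3.00e+01 -3.00e+01  8.80e+01 -3.70e-01  6.00e-02]
 [ 0.00e+00  4.50e+01  1.68e+02  4.80e-01  3.30e-01]
 [ 0.00e+00 -4.50e+01  1.68e+02  7.00e-02  4.60e-01]
 [ 5.00e+00  4.50e+01  1.68e+02  7.00e-02 -1.00e-02]
 [ 5.00e+00 -4.50e+01  1.68e+02  1.30e-01  1.20e-01]]
```

move_arm:
  deltas:
    - [[0,0,-0.05],[0.2,0.3,0],-1]
    - [[0,0,-0.1],[0.45,0.65,0],-1]
    - [[0,0,-0.15],[0.66,0.94,0],-1]

```text
time: 0.48
tool_pos: [0.2844, -0.5433, 0.2305]
tcp_rot: [-3.137, -0.142, 0.0]
wrist_force: [-0.8, -0.3, 0.6]
width: 1.0
```

move_arm:
  deltas:
    - [[0,0,0],[0.33,0.47,0],-1]
    - [[0,0,0],[0.66,0.94,0],-1]

```text
time: 0.72
tool_pos: [0.3504, -0.4493, 0.2307]
tcp_rot: [-3.137, -0.145, 0.0]
wrist_force: [0.6, -0.6, -0.2]
width: 0.999
```

move_arm:
  deltas:
    - [[0,0,0],[0.33,0.47,0],-1]
    - [[0,0,0],[0.66,0.94,0],-1]

```text
time: 0.98
tool_pos: [0.4165, -0.355, 0.2309]
tcp_rot: [-3.138, -0.146, 0.0]
wrist_force: [1.4, -0.0, -0.1]
width: 0.999
```

move_arm:
  deltas:
    - [[0,0,0],[0.33,0.47,0],-1]
    - [[0,0,0],[0.66,0.94,0],-1]
    - [[0,0,0],[0.66,0.94,-0.5],-1]
    - [[0,0,0],[0.66,0.94,-1],-1]
    - [[0,0,0],[0.66,0.94,-1],-1]

```text
time: 1.6
tool_pos: [0.4781, -0.2601, 0.1263]
tcp_rot: [-3.132, -0.147, 0.014]
wrist_force: [-0.5, 0.2, -0.5]
width: 1.001
```

move_arm:
  deltas:
    - [[0,0,0],[0,0,0],-1]
    - [[0,0,0],[0,0,0],-1]

```text
time: 1.85
tool_pos: [0.4837, -0.2642, 0.1341]
tcp_rot: [3.136, 0.145, 0.006]
wrist_force: [-0.1, 0.5, -0.5]
width: 0.998
```

Run:
```python
from h import *
im,W=cloud('scene'); print(status.read_state()['tool_pos'])
save('s1.png',cv2.resize(im[200:320,140:280],None,fx=5,fy=5,interpolation=cv2.INTER_CUBIC))
```

```text
[ 0.48351911 -0.26412589  0.13399835]
```

View pics/s1.png

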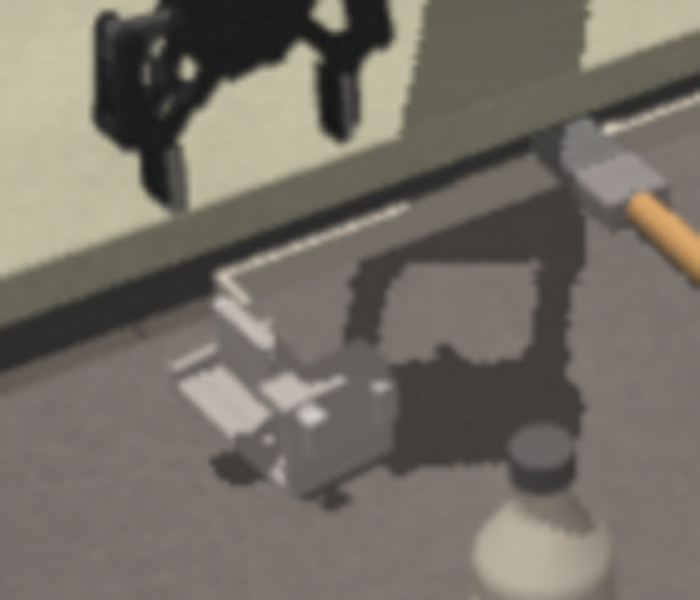

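The picture shows both fingers above the bracket with the rib between them: finger tips at about (175,210) and (345,140), bracket at (320,420).

move_arm:
  deltas:
    - [[0,0,0],[-0.02,0,-0.35],-1]
    - [[0,0,0],[-0.02,0,-0.7],-1]
    - [[0,0,0],[-0.02,0,-0.7],-1]
    - [[0,0,0],[-0.02,0,-0.7],-1]

```text
time: 2.4
tool_pos: [0.4812, -0.2637, 0.0632]
tcp_rot: [3.137, 0.146, 0.004]
wrist_force: [0.1, 0.5, 1.0]
width: 1.001
```

move_arm:
  deltas:
    - [[0,0,0],[0,0,-0.2],-1]
    - [[0,0,0],[0,0,-0.4],-1]
    - [[0,0,0],[0,0,-0.49],-1]
    - [[0,0,0],[0,0,-0.49],-1]
    - [[0,0,0],[0,0,-0.49],-1]

```text
time: 3.02
tool_pos: [0.481, -0.2635, 0.0136]
tcp_rot: [3.137, 0.146, 0.003]
wrist_force: [-0.1, -0.6, 0.5]
width: 0.999
```

move_arm:
  deltas:
    - [[0,0,0],[0,0,0],-0.5]
    - [[0,0,0],[0,0,0],0]
    - [[0,0,0],[0,0,0],0.4]
    - [[0,0,0],[0,0,0],0.6]
    - [[0,0,0],[0,0,0],1]
    - [[0,0,0],[0,0,0],1]
    - [[0,0,0],[0,0,0],1]
    - [[0,0,0],[0,0,0],1]
  grip_force: 60

```text
time: 4.03
tool_pos: [0.4801, -0.263, 0.0124]
tcp_rot: [3.138, 0.146, 0.001]
wrist_force: [0.6, -0.2, 1.8]
width: 0.11
```

move_arm:
  deltas:
    - [[0,0,0],[0,0,0.3],1]
    - [[0,0,0],[0,0,0.65],1]
    - [[0,0,0],[0,0,0.95],1]
    - [[0,0,0.06],[0.1,0.3,0.95],1]
    - [[0,0,0.122],[0.2,0.65,0.95],1]
    - [[0,0,0.122],[0.29,0.97,0.95],1]
    - [[0,0,0.122],[0.29,0.97,0.95],1]

```text
time: 4.9
tool_pos: [0.5084, -0.1636, 0.1063]
tcp_rot: [-3.108, -0.45, 0.003]
wrist_force: [-0.9, -0.8, -1.7]
width: 0.11
```

move_arm:
  deltas:
    - [[0,0,0],[0.1,0.4,0],1]
    - [[0,0,0],[0.2,0.7,0],1]
    - [[0,0,0],[0.29,0.97,0],1]
    - [[0,0,0],[0.29,0.97,0],1]
    - [[0,0,0],[0.29,0.97,0],1]
    - [[0,0,0],[0.29,0.97,0],1]

```text
time: 5.65
tool_pos: [0.5375, -0.0699, 0.107]
tcp_rot: [3.11, 0.444, -0.001]
wrist_force: [0.8, 0.4, -2.1]
width: 0.105
```

Run:
```python
from h import *
im,W=cloud('scene'); im2,W2=cloud('top'); print(status.read_state()); np.savez('/tmp/st.npz',im=im,W=W,im2=im2,W2=W2)
a=cv2.resize(im[180:320,240:380],None,fx=4,fy=4,interpolation=cv2.INTER_CUBIC)
save('s2.png',a)
```

```text
{'time': 5.75, 'q': array([-1.74761780e-01,  1.26405669e-01,  2.01048926e+00, -1.94285534e-04,
        1.00501201e+00,  1.11258812e+00]), 'joint_vel': array([ 2.88963149e-03, -1.70079391e-03,  1.95458301e-05,  1.04121224e-03,
        1.16792977e-03,  3.14157357e-03]), 'joint_torque': array([ 7.17708911e-02, -4.05596781e+01, -3.33311427e+01,  1.61500799e-02,
       -3.05989827e-02, -3.23376073e-03]), 'tool_pos': array([ 0.53763055, -0.06969841,  0.10715579]), 'tcp_rot': array([ 3.11001463e+00,  4.43901428e-01, -5.49330233e-04]), 'wrist_force': array([-0.58651691,  0.48559476, -1.38096985]), 'torque': array([-0.02483512,  0.02080881, -0.04440236]), 'width': 0.10931835443519658}
```

View pics/s2.png

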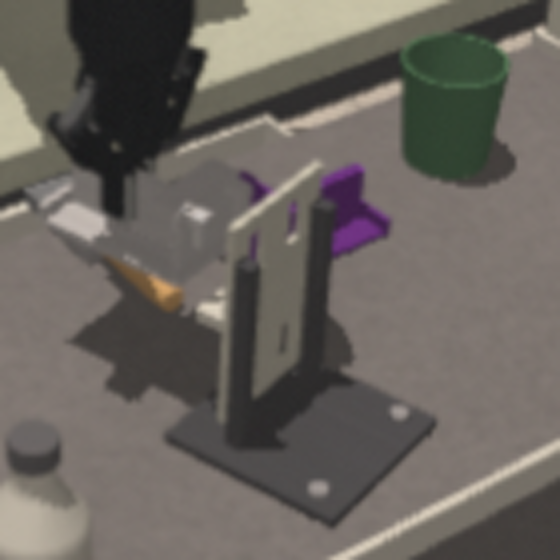

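The bracket is held level in front of the upright. A hook shows at (197,215) and the slots at (253,245) and (292,215). I'll overlay the model on the image to check the lateral fit and slot height.

Run:
```python
from fit import *
Z=np.load('/tmp/st.npz'); s=8
def T(o,yaw,X): 
    X=np.array(X,float)/1000;c,sn=np.cos(yaw),np.sin(yaw); return np.c_[o[0]+c*X[:,0]-sn*X[:,1],o[1]+sn*X[:,0]+c*X[:,1],o[2]+X[:,2]]
tcp=np.array([.5376,-.0697,.1072]); yaw=.2837
bo=tcp+[.01*np.cos(yaw),.01*np.sin(yaw),-.0122]; foot=[.6392,-.0387,0]
B=[[(55,-30,0),(55,30,0),(55,30,56),(55,-30,56)],[(33,-30,56),(55,-30,56),(55,30,56),(33,30,56)]]
for y in(-20,20): B.append([(68,y-5,32),(68,y+5,32),(68,y+5,53),(68,y-5,53)])
F=[];dz=-3.6
for y in(-20,20): F.append([(5,y-7.5,125+dz),(5,y+7.5,125+dz),(5,y+7.5,155+dz),(5,y-7.5,155+dz)])
F.append([(0,-30,88+dz),(-30,-30,88+dz),(-30,30,88+dz),(0,30,88+dz)]);F.append([(5,-45,25+dz),(5,45,25+dz),(5,45,168+dz),(5,-45,168+dz)])
u0,v0=275,205
a=cv2.resize(Z['im'][v0:v0+70,u0:u0+65],None,fx=s,fy=s,interpolation=cv2.INTER_CUBIC)
b=a.copy()
for L,o,col in((B,bo,(255,0,0)),(F,foot,(0,255,255))):
    for p in L:
        q=(proj('scene',T(o,yaw,p))-[u0,v0]+.5)*s-.5
        cv2.polylines(b,[np.round(q).astype(int).reshape(-1,1,2)],True,col,1)
save('ov.png',cv2.resize(np.hstack([a,b])[:,:],None,fx=.76,fy=.76))
```

```text
(no output)
```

View pics/ov.png

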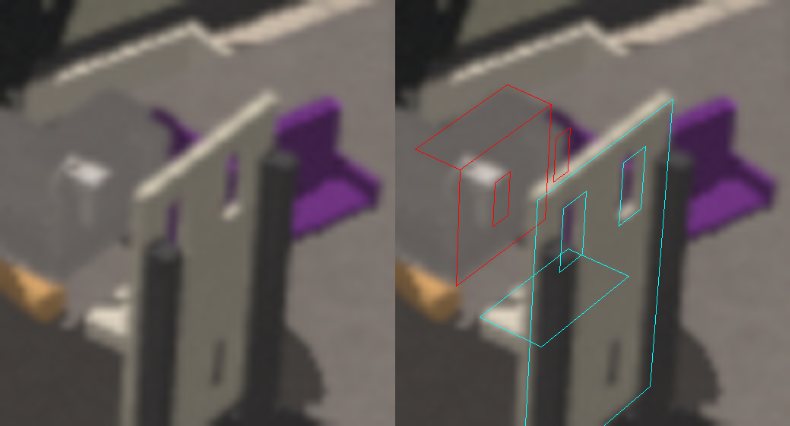

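The slot outlines agree with dz ≈ -3.6 mm to about 1 px. The bracket's right-hand edge and hook look 1-2 px left of the prediction, so I'll check with stretched contrast.

Run:
```python
from fit import *
Z=np.load('/tmp/st.npz'); s=12
u0,v0=268,212
a=Z['im'][v0:v0+45,u0:u0+60]
g=cv2.cvtColor(a,cv2.COLOR_RGB2GRAY).astype(float)
g=np.clip((g-70)*255/70,0,255).astype(np.uint8)
g=cv2.resize(g,None,fx=s,fy=s,interpolation=cv2.INTER_CUBIC)
im=cv2.cvtColor(g,cv2.COLOR_GRAY2RGB)
for k in range(0,60,5): cv2.line(im,(k*s+s//2,0),(k*s+s//2,8 if k%10 else 16),(255,0,0),1)
for k in range(0,45,5): cv2.line(im,(0,k*s+s//2),(8 if k%10 else 16,k*s+s//2),(255,0,0),1)
save('con.png',im)
```

```text
(no output)
```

View pics/con.png

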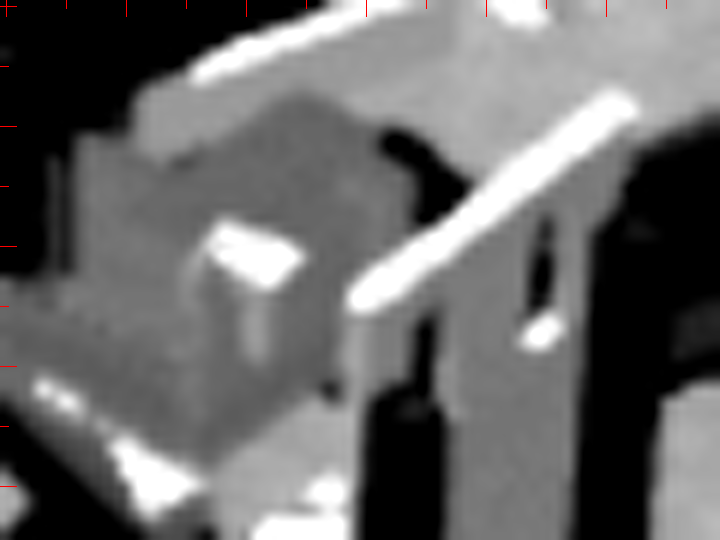

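The contrast crop resolves the lit hook shank (quad (205,235)-(305,255)-(268,290)), the back plate's bottom corner at (200,468) and the upright's top edge from (350,300) to (635,105).

Run:
```python
import fit
from fit import *
fit.px=lambda n,p:np.array([268+p[0]/12-.5,212+p[1]/12-.5]) if n=='scene' else np.array([262+p[0]/4.25-.4,105+p[1]/4.25-.4])
tcp=np.array([.5376,-.0697,.1072]); yaw=.2837
e=tcp+[.01*np.cos(yaw),.01*np.sin(yaw),-.0122]; print('expected bracket',e)
obs=[((55,-30,0),(200,468)),((33,30,56),(300,95)),((68,-15,53),(305,255)),((68,-25,53),(268,290)),((55,-15,53),(230,215)),((55,-25,53),(203,235)),((68,-25,32),(268,362)),((62,-25,32),(243,345))]
def solve(obs,x0,f):
    r=least_squares(lambda x:np.ravel([proj('scene',f(x,np.array(X)/1000))[0]-fit.px('scene',p) for X,p in obs]),x0,loss='soft_l1'); print(r.x.round(4),r.fun.reshape(-1,2).round(1).tolist()); return r.x
c,s=np.cos(yaw),np.sin(yaw); Rz=np.array([[c,-s,0],[s,c,0],[0,0,1]])
b=solve(obs,e,lambda x,X:x+Rz@X); print('bracket diff in foot axes',(Rz.T@(b-e)*1000).round(1))
up=[((0,-45,168),(345,297)),((5,-45,168),(368,310)),((5,45,168),(638,112)),((0,45,168),(612,92)),((5,27.5,125),(566,320))]
fo=np.array([.6392,-.0387,0])
# line-of-sight limited: solve y (foot) and z only, x fixed
d=solve(up,[0,0],lambda x,X:fo+Rz@(X+[0,x[0],x[1]])); print('upright dy,dz',d*1000)
d=solve(obs,[0,0],lambda x,X:e+Rz@(X+[0,x[0],x[1]])); print('bracket dy,dz with x fixed',d*1000)
```

```text
expected bracket [ 0.54720026 -0.0669009   0.095     ]
[ 0.5125 -0.0426  0.0665] [[-0.4, 0.2], [-0.6, -0.5], [-0.6, -0.3], [0.1, -1.4], [1.4, 1.2], [1.2, 1.3], [-0.2, -0.4], [-0.1, 0.1]]
bracket diff in foot axes [-26.5  33.  -28.5]
[ 0.0004 -0.0025] [[0.1, -0.0], [-0.1, -0.3], [-0.4, -0.4], [0.0, 0.5], [0.4, 0.3]]
upright dy,dz [ 0.35729009 -2.5323544 ]
[-0.004   0.0032] [[-0.6, 0.8], [-0.5, -1.4], [-0.4, -0.5], [0.1, -1.5], [1.4, 0.9], [1.1, 1.0], [-0.2, -0.2], [-0.1, 0.3]]
bracket dy,dz with x fixed [-3.95649571  3.1887692 ]
```

move_arm:
  deltas:
    - [[0,0,0],[-0.005,0.02,0],1]
    - [[0,0,0],[0.09,0.045,0],1]
    - [[0,0,0],[0.18,0.073,0],1]
    - [[0,0,0],[0.235,0.088,0],1]
    - [[0,0,0],[0.235,0.088,0],1]
    - [[0,0,0],[0.235,0.088,0],1]

```text
time: 6.5
tool_pos: [0.5612, -0.0599, 0.1071]
tcp_rot: [-3.11, -0.446, 0.001]
wrist_force: [-0.6, 0.3, -2.7]
width: 0.108
```

move_arm:
  deltas:
    - [[0,0,0],[0.02,0.006,0],1]
    - [[0,0,0],[0.04,0.012,0],1]
    - [[0,0,0],[0.06,0.017,0],1]
    - [[0,0,0],[0.08,0.023,0],1]
    - [[0,0,0],[0.08,0.023,0],1]

```text
time: 7.12
tool_pos: [0.5697, -0.0577, 0.1073]
tcp_rot: [3.11, 0.446, 0.0]
wrist_force: [0.8, -0.8, -2.1]
width: 0.108
```

move_arm:
  deltas:
    - [[0,0,0],[0.015,0.005,0],1]
    - [[0,0,0],[0.03,0.009,0],1]
    - [[0,0,0],[0.045,0.013,0],1]
    - [[0,0,0],[0.045,0.013,0],1]

```text
time: 7.62
tool_pos: [0.5741, -0.0564, 0.1073]
tcp_rot: [3.11, 0.446, 0.0]
wrist_force: [-0.1, 0.4, -1.6]
width: 0.104
```

move_arm:
  deltas:
    - [[0,0,0],[0.01,0.003,0],1]
    - [[0,0,0],[0.02,0.006,0],1]
    - [[0,0,0],[0.03,0.009,0],1]
    - [[0,0,0],[0.03,0.009,0],1]

```text
time: 8.12
tool_pos: [0.5771, -0.0555, 0.1073]
tcp_rot: [3.11, 0.446, 0.0]
wrist_force: [0.7, 0.4, -1.8]
width: 0.11
```

move_arm:
  deltas:
    - [[0,0,0],[0.01,0.003,0],1]
    - [[0,0,0],[0.02,0.006,0],1]
    - [[0,0,0],[0.03,0.009,0],1]
    - [[0,0,0],[0.03,0.009,0],1]

```text
time: 8.62
tool_pos: [0.578, -0.0553, 0.1068]
tcp_rot: [3.109, 0.447, -0.007]
wrist_force: [-6.3, -2.9, 1.3]
width: 0.109
```

move_arm:
  deltas:
    - [[0,0,0],[-0.02,-0.006,0],1]
    - [[0,0,0],[-0.02,-0.006,-0.02],1]
    - [[0,0,0],[-0.02,-0.006,-0.04],1]
    - [[0,0,0],[-0.02,-0.006,-0.06],1]
    - [[0,0,0],[-0.02,-0.006,-0.06],1]

```text
time: 9.25
tool_pos: [0.5779, -0.0552, 0.1009]
tcp_rot: [-3.11, -0.446, 0.0]
wrist_force: [-0.2, -0.2, -1.5]
width: 0.111
```

move_arm:
  deltas:
    - [[0,0,0],[0,0,-0.005],1]
    - [[0,0,0],[0,0,-0.01],1]
    - [[0,0,0],[0,0,-0.01],1]

```text
time: 9.62
tool_pos: [0.5779, -0.0552, 0.1003]
tcp_rot: [-3.11, -0.446, 0.0]
wrist_force: [-1.9, 0.2, -0.9]
width: 0.106
```

move_arm:
  deltas:
    - [[0,0,0],[0,0,-0.005],1]
    - [[0,0,0],[0,0,-0.01],1]
    - [[0,0,0],[0,0,-0.01],1]

```text
time: 10.0
tool_pos: [0.5779, -0.0553, 0.0992]
tcp_rot: [3.11, 0.446, -0.0]
wrist_force: [-1.6, -1.3, -1.0]
width: 0.108
```

move_arm:
  deltas:
    - [[0,0,0],[0,0,-0.005],1]
    - [[0,0,0],[0,0,-0.01],1]
    - [[0,0,0],[0,0,-0.01],1]

```text
time: 10.38
tool_pos: [0.578, -0.0553, 0.0984]
tcp_rot: [3.11, 0.446, 0.0]
wrist_force: [-3.1, -1.1, 0.6]
width: 0.107
```

move_arm:
  deltas:
    - [[0,0,0],[0,0,-0.005],1]
    - [[0,0,0],[0,0,-0.01],1]
    - [[0,0,0],[0,0,-0.01],1]

```text
time: 10.75
tool_pos: [0.578, -0.0553, 0.0983]
tcp_rot: [3.11, 0.446, 0.0]
wrist_force: [-5.7, -0.6, 7.8]
width: 0.107
```

move_arm:
  deltas:
    - [[0,0,0],[0,0,0.007],1]
    - [[0,0,0],[0,0,0.007],1]
    - [[0,0,0],[0,0,0.007],0.6]
    - [[0,0,0],[0,0,0.007],0.4]
    - [[0,0,0],[0,0,0.007],0.2]
    - [[0,0,0],[0,0,0.007],0]
    - [[0,0,0],[0,0,0.007],0]
    - [[0,0,0],[0,0,0.007],0]
  grip_force: 20

```text
time: 11.75
tool_pos: [0.578, -0.0552, 0.098]
tcp_rot: [-3.11, -0.446, -0.0]
wrist_force: [-0.3, 1.0, -0.7]
width: 0.499
```

Run:
```python
from h import *
im,W=cloud('scene'); im2,W2=cloud('top'); st=status.read_state(); print(st['wrist_force'],st['tool_pos'],st['width'])
a=cv2.resize(im[190:290,250:350],None,fx=5.5,fy=5.5,interpolation=cv2.INTER_CUBIC); a=np.clip(a.astype(float)*1.3,0,255).astype(np.uint8)
save('s3.png',a)
```

```text
[ 0.1323396  -0.36187755  0.79472439] [ 0.57799262 -0.05523325  0.09799148] 0.5007352385385467
```

View pics/s3.png

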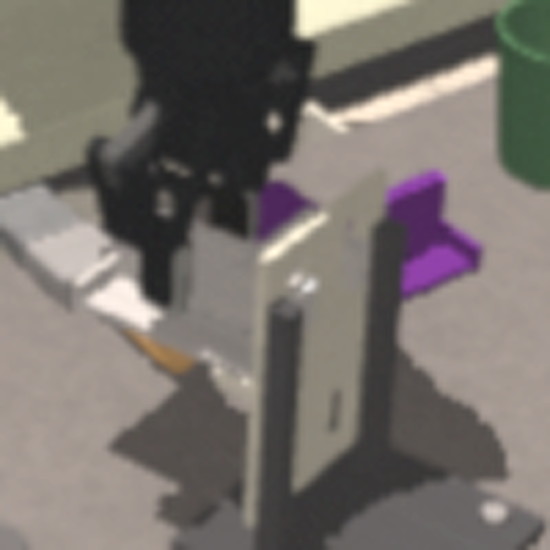

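The picture shows the bracket hanging level by itself. Its left hook is in the slot at (302,290), the fingers are open and clear, and the ledge is still up. Next I retreat, close the fingers and go above the flange.

move_arm:
  deltas:
    - [[0,0,0],[0,0,0],0]
    - [[0,0,0],[0,0,0],0]
    - [[0,0,0],[0,0,0.15],0]
    - [[0,0,0],[0,0,0.4],0]
    - [[0,0,0],[0,0,0.7],0]
    - [[0,0,0],[0,0,0.9],0]
    - [[0,0,0],[0,0,0.9],0.5]
    - [[0,0,0],[0,0,0.9],1]
    - [[0,0,0],[0,0,0.9],1]
    - [[0,0,0],[0,0,0.9],1]

```text
time: 13.1
tool_pos: [0.5772, -0.0551, 0.1867]
tcp_rot: [-3.109, -0.446, 0.003]
wrist_force: [0.1, -0.5, -0.1]
width: -0.004
```

move_arm:
  deltas:
    - [[0,0,0],[0.16,0.047,0],1]
    - [[0,0,0],[0.32,0.093,0],1]
    - [[0,0,0],[0.48,0.14,0],1]
    - [[0,0,0],[0.48,0.14,-0.2],1]
    - [[0,0,0],[0.48,0.14,-0.35],1]
    - [[0,0,0],[0.48,0.14,-0.35],1]
    - [[0,0,0],[0.48,0.14,-0.35],1]

```text
time: 13.98
tool_pos: [0.6255, -0.0414, 0.1527]
tcp_rot: [-3.11, -0.445, 0.001]
wrist_force: [0.6, -0.7, 0.0]
width: 0.002
```

Run:
```python
from h import *
im,W=cloud('scene'); st=status.read_state(); print(st['wrist_force'],st['tool_pos'],st['width'])
a=cv2.resize(im[180:280,260:360],None,fx=5.5,fy=5.5,interpolation=cv2.INTER_CUBIC); a=np.clip(a.astype(float)*1.4,0,255).astype(np.uint8)
save('s4.png',a)
```

```text
[0.08594352 0.05187695 0.22481888] [ 0.62590823 -0.0414177   0.15328514] -0.0039928399974966215
```

View pics/s4.png

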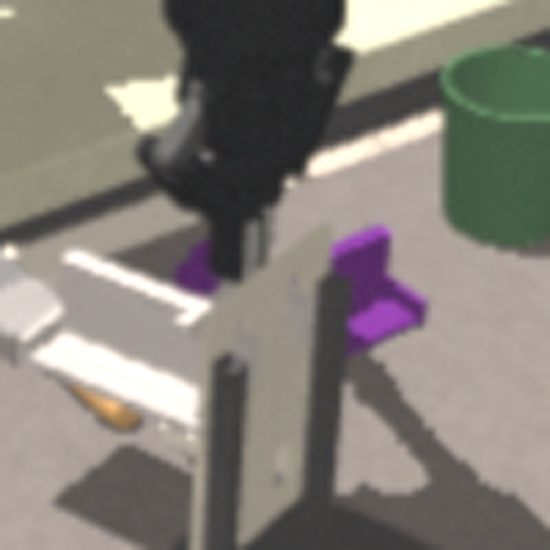

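The bracket hangs by itself, and the closed fingers at (240,260) are above the flange in front of the plate. Now pressing.

move_arm:
  deltas:
    - [[0,0,0],[0,0,-0.05],1]
    - [[0,0,0],[0,0,-0.1],1]
    - [[0,0,0],[0,0,-0.12],1]
    - [[0,0,0],[0,0,-0.13],1]
    - [[0,0,0],[0,0,-0.13],1]

```text
time: 14.65
tool_pos: [0.628, -0.0409, 0.1421]
tcp_rot: [3.11, 0.446, 0.007]
wrist_force: [0.7, 1.9, 6.1]
width: 0.002
```

move_arm:
  deltas:
    - [[0,0,0],[0,0,-0.01],1]
    - [[0,0,0],[0,0,-0.02],1]
    - [[0,0,0],[0,0,-0.03],1]
    - [[0,0,0],[0,0,-0.04],1]
    - [[0,0,0],[0,0,-0.04],1]

```text
time: 15.28
tool_pos: [0.6281, -0.0409, 0.1396]
tcp_rot: [3.109, 0.446, 0.008]
wrist_force: [-2.3, 2.6, 13.0]
width: -0.003
```

move_arm:
  deltas:
    - [[0,0,0],[0,0,-0.01],1]
    - [[0,0,0],[0,0,-0.02],1]
    - [[0,0,0],[0,0,-0.03],1]
    - [[0,0,0],[0,0,-0.04],1]
    - [[0,0,0],[0,0,-0.04],1]

```text
time: 15.9
tool_pos: [0.6281, -0.0409, 0.1356]
tcp_rot: [3.109, 0.446, 0.008]
wrist_force: [-2.3, 2.1, 12.9]
width: 0.0
```

move_arm:
  deltas:
    - [[0,0,0],[0,0,-0.01],1]
    - [[0,0,0],[0,0,-0.02],1]
    - [[0,0,0],[0,0,-0.03],1]
    - [[0,0,0],[0,0,-0.03],1]

```text
time: 16.4
tool_pos: [0.6281, -0.0409, 0.1328]
tcp_rot: [3.109, 0.446, 0.008]
wrist_force: [-2.7, 1.3, 13.2]
width: -0.002
```

move_arm:
  deltas:
    - [[0,0,0],[0,0,-0.01],1]
    - [[0,0,0],[0,0,-0.02],1]
    - [[0,0,0],[0,0,-0.02],1]

```text
time: 16.77
tool_pos: [0.6281, -0.0409, 0.1327]
tcp_rot: [3.109, 0.446, 0.008]
wrist_force: [-6.0, 1.8, 22.6]
width: -0.002
```

move_arm:
  deltas:
    - [[0,0,0],[0,0,-0.007],1]
    - [[0,0,0],[0,0,-0.013],1]
    - [[0,0,0],[0,0,-0.013],1]

```text
time: 17.15
tool_pos: [0.6281, -0.0409, 0.1326]
tcp_rot: [3.109, 0.446, 0.009]
wrist_force: [-9.8, 2.8, 27.3]
width: 0.0
```

The hard stop came about 9.3 mm below first contact. I'll retreat and check.

move_arm:
  deltas:
    - [[0,0,0],[0,0,0.05],1]
    - [[0,0,0],[0,0,0.2],1]
    - [[0,0,0],[0,0,0.6],1]
    - [[0,0,0],[-0.3,-0.1,1],1]
    - [[0,0,0],[-0.8,-0.3,1],1]
    - [[0,0,0],[-1,-0.5,1],1]
    - [[0,0,0],[-1,-0.5,1],1]
    - [[0,0,0],[-1,-0.5,1],1]

```text
time: 18.15
tool_pos: [0.5264, -0.0911, 0.2257]
tcp_rot: [-3.11, -0.445, -0.001]
wrist_force: [0.0, 1.0, 0.3]
width: 0.002
```

Run:
```python
from fit import *
im,W=cloud('scene'); im2,W2=cloud('top'); st=status.read_state(); print(st['wrist_force'],st['tool_pos'],st['time'])
yaw=.2837;c,s=np.cos(yaw),np.sin(yaw);Rz=np.array([[c,-s,0],[s,c,0],[0,0,1]])
for n,Q in(('scene',W),('top',W2)):
    F=(Q-[.6392,-.0387,0])@Rz*1000
    for nm,(x0,x1,y0,y1,z0,z1) in {'flange':(-18,-4,-22,22,110,160),'base':(-95,-65,8,26,50,110),'base-':(-95,-65,-26,-8,50,110),'rib':(-100,-40,-3,3,115,140)}.items():
        m=(F[...,0]>x0)&(F[...,0]<x1)&(F[...,1]>y0)&(F[...,1]<y1)&(F[...,2]>z0)&(F[...,2]<z1)
        print(n,nm,m.sum(),np.median(F[m],0).round(1) if m.any() else '')
a=cv2.resize(im[190:290,250:350],None,fx=4,fy=4,interpolation=cv2.INTER_CUBIC)
b=cv2.resize(im2[110:210,250:350],None,fx=4,fy=4,interpolation=cv2.INTER_CUBIC)
save('end.png',np.clip(np.hstack([a,b])*1.3,0,255).astype(np.uint8))
```

```text
[-0.10285777  0.2955399  -1.01737642] [ 0.52663783 -0.09082467  0.22556228] 18.25
scene flange 6 [ -6.5  -8.2 132.1]
scene base 0 
scene base- 55 [-79.4 -16.8  77.7]
scene rib 38 [-7.010e+01 -1.000e-01  1.177e+02]
top flange 21 [-10.8  15.8 135.7]
top base 8 [-93.4  14.1  78.9]
top base- 0 
top rib 8 [-62.1  -1.1 123.7]
```

View pics/end.png

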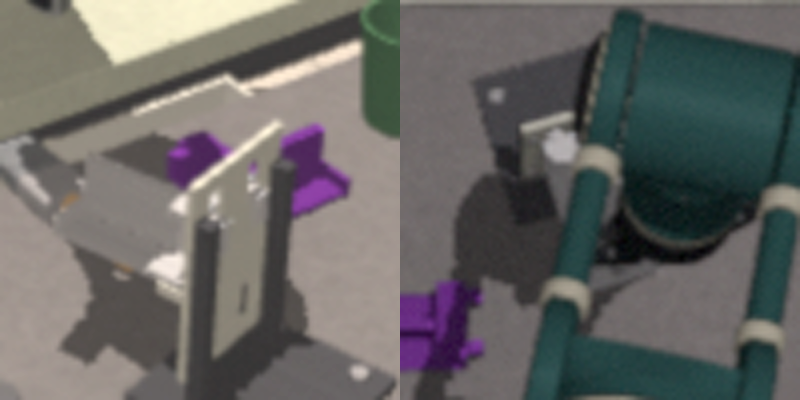

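The picture shows the bracket hooked in, with the hooks through both slots around (180,205)-(255,190) and the ledge under the back plate. I'll clear the arm and check level and height numerically.

move_arm:
  deltas:
    - [[0,0,0],[-0.1,-0.5,0.2],1]
    - [[0,0,0],[-0.2,-1,0.3],1]
    - [[0,0,0],[-0.2,-1,0.3],1]

```text
time: 18.62
tool_pos: [0.5068, -0.1939, 0.2567]
tcp_rot: [3.109, 0.441, 0.002]
wrist_force: [0.1, 0.1, -0.5]
width: -0.0
```

move_arm:
  deltas:
    - [[0,0,0],[-0.1,-0.5,0],1]
    - [[0,0,0],[-0.2,-1,0],1]
    - [[0,0,0],[-0.2,-1,0],1]

```text
time: 19.0
tool_pos: [0.486, -0.293, 0.2548]
tcp_rot: [-3.11, -0.442, 0.002]
wrist_force: [0.7, 0.8, -0.2]
width: 0.004
```

Run:
```python
from fit import *
Ws=[[cloud(n)[1] for _ in range(6)] for n in('scene','top')]; st=status.read_state(); print(st['wrist_force'],st['time'])
yaw=.2837;c,s=np.cos(yaw),np.sin(yaw);Rz=np.array([[c,-s,0],[s,c,0],[0,0,1]])
for n,w in zip(('scene','top'),Ws):
    F=(np.nanmedian(w,0)-[.6392,-.0387,0])@Rz*1000
    t=(abs(F[...,0]+150)<30)&(abs(F[...,1]+70)<30); print('table',np.nanmedian(F[t][:,2]))
    for nm,(x0,x1,y0,y1,z0,z1) in {'flange':(-22,-3,-30,30,120,150),'base+':(-105,-55,10,27,65,92),'base-':(-105,-40,-27,-10,65,92),'rib':(-103,-28,-5,5,114,130)}.items():
        m=(F[...,0]>x0)&(F[...,0]<x1)&(F[...,1]>y0)&(F[...,1]<y1)&(F[...,2]>z0)&(F[...,2]<z1); P=F[m]
        print(n,nm,len(P),np.median(P,0).round(1) if len(P) else '',('dz/dx %.3f'%np.polyfit(P[:,0],P[:,2],1)[0]) if len(P)>12 else '')
    m=(abs(F[...,1])<32)&(F[...,0]<-2)&(F[...,0]>-130)&(F[...,2]>65)&(F[...,2]<150)
    if m.sum(): print('ext x,y',np.percentile(F[m][:,0],[1,99]).round(1),np.percentile(F[m][:,1],[1,50,99]).round(1))
```

```text
[ 0.10694167  0.20893918 -0.1505094 ] 19.6
table -2.040915046186405
scene flange 25 [-13.6 -23.6 131.1] dz/dx 0.080
scene base+ 0  
scene base- 103 [-72.4 -18.9  78. ] dz/dx 0.041
scene rib 84 [-67.2  -1.6 117.5] dz/dx 0.024
ext x,y [-109.4   -3.5] [-30.4  -5.2   4.8]
table 1.6235159001569042
top flange 131 [-12.6   0.5 134.5] dz/dx 0.032
top base+ 90 [-78.8  18.8  81.3] dz/dx 0.034
top base- 118 [-72.  -18.4  81.2] dz/dx 0.005
top rib 73 [-66.2   0.8 121.4] dz/dx 0.050
ext x,y [-108.2   -2.9] [-28.1   4.7  31.6]<stdin>:5: RuntimeWarning: All-NaN slice encountered
```

```bash
python3 -c "
from workcell import order; print(order.finish_job())"
```

```text
the job is handed in; nothing more can be done
None
```

The bracket is hooked on and pressed down onto the ledge. I handed the job in at about 19.6 s of the 61 s; the hand-in itself gives no verdict.

**Hanging stage:** I hooked both hooks through the upper slots without meeting resistance and felt the ledge at about 86 mm. After I opened the fingers, the bracket hung level by itself with the ledge still up.

**Locking:** I pressed the flange with closed fingers. It moved about 9.3 mm at roughly 13 N, then met a hard stop where the force rose to about 27 N.

**Final checks:**

| Check | Measured | Limit |
|---|---|---|
| Height of bracket origin | 75–77 mm | 62–97 mm |
| Distance in front of the upright | about 54 mm | 52–58.5 mm |
| Sideways offset from middle | about 0.5 mm | 5 mm |
| Tilt (outer end slightly low) | about 0.03–0.04 rad | 0.1 rad |

- **Tilt readings:** they are noisy. Most slopes gave 0.005–0.05 rad, and one flange fit on few points gave 0.08.
- **Earlier overlay check:** it put the held bracket about 4 mm left of where I expected. I corrected by about 2 mm, and the hooks then went in cleanly.
- **Ledge travel:** I inferred it from touch and height, not from a direct reading.
- **Bystanders:** the arm stayed clear of the other things on the cart, but I did not measure their positions again at the end.

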